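Dock the charger and click its dial to the sixth setting

ROBOT

A 7-joint arm with a two-finger parallel gripper is mounted at the origin on the work surface. World frame = base frame: x ahead of the robot, y to its left, z up, the work surface at z = 0. Lengths are in mm, angles in rad, forces in N, time in s.
With the tool pointing down it reaches from about 425 to 875 mm from the base axis. Payload 8.4 kg.
Tool frame: the origin (TCP) lies midway between the tips of the shut fingers; the grasp point (between the pads) lies 19 mm behind it; z points along the fingers, y is the line along which they close (so a half turn about z gives the same grasp; the last joint's range is limited). The gripper opens to 87 mm and grips with 3 to 60 N. Pads are 19 mm wide; open, the fingers measure 117 mm over their backs; the gripper's body (75 mm by 190 mm) begins 51 mm behind the grasp point.
Start: joints at [-1.271, 0.333, 0.04, 1.465, -0.013, 1.343, -0.059], TCP at [252.402, 598.963, 222.546] pointing down, gripper open.
Joint ranges: [-2.58, 2.58], [-0.38, 2.09], [-1.3, 1.39], [0.25, 2.4], [-1.5, 4.64], [0.08, 2.09], [-2.65, 2.65]. Speed limits (rad/s): [2.22, 2.22, 2.79, 2.79, 3.14, 3.14, 3.14].

INTERFACE

Orientations are given as a 3x3 rotation matrix whose columns are the frame's x, y, z axes.
In Python, from plant import r gives the robot as it stands. The module is installed in compiled form; this text tells all that it offers.
- The arm moves only by the shell command python3 -m pendant 'ROWS' [OPENING]. ROWS is JSON, a list that holds one entry, the list of rows, each a list of 6 numbers: the shift along the world's x, y, z in mm, then the turn, a rotation vector about the world's x, y, z in rad. In form: [[[dx, dy, dz, ax, ay, az], ...]]. A call has 1 to 20 rows; each row is the pose to reach, as a shift and turn from the pose commanded when the call began; what a row does not reach only later rows make up. A row lasts 1/10 s, in which the tool goes at most 50 mm and 8.59 degrees, less where a joint would pass 70% of its speed; a pose out of reach is approached as far as the arm can. A call with a gripper value outside its range is refused whole. OPENING is the finger opening in mm, from 0 to 87, set as the call begins (- or left out, the last holds). The fingers move at their own pace and stop on an object; the grip force is fixed at half the most. Time passes only in rows, so rows that repeat a pose let the fingers close. It gives the time, the measured TCP pose, the force, the opening and the grip force at its end, in the units of the state.
- r.get_state(): the state, without advancing time (a new reading comes with each control period).
- r.camera(name): name is "scene" or "top" or "wrist"; returns the picture (480x640x3 uint8, blue, green, red); there is no depth.
- r.camera_info(name): a dict with "intrinsics" (3x3 intrinsics, pixels), "k1" (the pictures are not rectified: a ray, as slopes to the right and down, at radius r is drawn at 1 + k1 r^2 times it, then the intrinsics apply), "pose" (4x4, takes a point from camera to world coordinates). Camera axes: x right, y down, z forward; pixel columns grow to the right and rows downward; lengths in mm; the calibration is good to about 2 mm. A picture is of the moment at which its call begins: read the wrist's pose just before it. camera_info takes no time and is no camera call; for the wrist camera it gives the pose at the moment of the call.
- r.job_done(): hands the job in; it is judged then, once.
The state is a dict: "time": time; "joints": joint angles; "qvel": joint speeds; "tau": joint torques, N m; "tool_pos": TCP position; "eef_rot": TCP orientation; "force": force on the tool from outside, world axes, zero at the start; "torque": the same for the moment, N m; "gripper_width": finger opening in mm; "grasp_force": force on a finger pad.
Only numpy, scipy, OpenCV 4.12 (cv2) and the standard library are available. Lean on these libraries where they do the work, as an engineer would, in place of code of your own. Each camera call takes 0.05 s, during which the arm holds its last target. There are 200 camera calls.

TASK

Pick up the orange battery charger by its body, set it down (do not drop it) flat and fully home in the zinc cradle, dial up, either way round, and let go. Then turn its dial until it rests in the sixth click clockwise from the big end dot, leaving the charger home in the cradle, and let go. Leave the ashtray, terminal cap, spanner, blue case, jar and screwdriver where they are.

Things in the scene. Friction and masses are not known exactly. Their poses are not given: they have to be found in the camera images.
- charger: Orange plastic battery charger, a loose box 160 long (x) x 64 wide (y) x 42 high (z) mm, about 0.6 kg, lying flat with the dial on top; no leads. Origin at the centre of its underside. The dial's axis is vertical, at x = +48 mm, y = 0 of the charger. Its middle is free to grip across the 64 mm width from above.
- cradle: Zinc-plated cradle fixed to the shelf, plate 178 (x) x 82 (y) x 6 mm, origin under its centre; at home the charger's underside is 6 mm above the shelf. Pocket 168 x 72 mm (4 mm play all round). End walls 5 mm thick, tops 22 mm above the shelf; the long sides have only corner cheeks of the same height, 28 mm long from the ends, so their middle 120 mm is open for fingers.
- dial (a joint): Dial angle on the charger, rad, growing clockwise from above. Ten clicks at 0, 0.524 ... 4.712 (30 degrees each), stops 0.05 beyond the ends. 0: pointer at the big dot, on the charger's +y side; sixth click = 3.14, pointer to its -y side. Starts at click 0, 1 or 2, seldom balanced between two. A sprung roller pulls it into the nearest click; some 0.08 N m to pass one.
- dial_grip (a point): Point on the dial's axis 18 mm above the charger's top, turning with the dial: a black disc 48 mm across, 3 mm thick, with an upright bar 13 mm thick (x of this point), 42 mm long (y), 22 mm tall, its top 25 mm above the charger's top. The white line on the bar's top, from the centre to the +y end, is the pointer. Ten white dots round the disc mark the clicks; the first is bigger.
- ashtray: Small glass bowl, 72 mm across, 30 mm high, on a 3 mm grey silicone pad 100 mm square; origin under its centre. Leave alone.
- cap: Aluminium battery terminal cap, stepped round, 28 mm across, 28 mm high, origin under its centre. Leave alone.
- spanner: Steel spanner 160 mm long lying flat along its x; origin under its middle. Leave alone.
- case: Blue plastic hinged-lid case, 112 x 172 x 66 mm, closed; origin under its centre. Leave alone.
- jar: Glass jar 60 mm across, 75 mm high with a metal cap; origin under its centre. Leave alone.
- driver: Screwdriver 170 mm long lying along its x, black handle; origin under its middle. Leave alone.
Things that resemble listed ones, but are neither listed nor needed, are in the scene too. Several things have the shape of the charger; the one meant has the colours described above. Of the things that look like the cradle, take the one that is farthest to the robot's right at the start.

How it is judged (in metres and radians):
On the way, in this order (a step that is already met when the one before it is completed fails the run):
1. the charger lies home in the cradle and has been let go (horizontal distance between charger and cradle below 0.01 m and z of charger in the frame of cradle below 0.01 m and angle between the x axis of charger and the x axis of cradle, either way round below 0.12 rad and angle between charger's own z axis and vertical below 0.06 rad and contact force between charger and the fingers below 0.1 N), for 0.2 s.
2. the dial stands at the sixth click (value of joint dial between 3.02 and 3.26 rad), for 0.2 s.
At the end, for the whole second after the job is handed in: The charger lies at rest, dial up, on the cradle's plate (origin within 10 mm of the cradle's in plan and less than 10 mm above the cradle's underside, long axes within 0.12 rad either way round, upright within 0.06 rad), and the dial rests in the sixth click (3.14 +- 0.12 rad) (all of step 2 and horizontal distance between charger and cradle below 0.01 m and z of charger in the frame of cradle below 0.01 m and angle between the x axis of charger and the x axis of cradle, either way round below 0.12 rad and angle between charger's own z axis and vertical below 0.06 rad and linear speed of charger below 0.02 m/s); the robot touches nothing.
It fails at once if the charger is let go in the air (nothing of the gripper touching it while its underside is more than 35 mm above the shelf) (height (world z) of charger above 0.035 m and contact force between charger and the fingers below 0.05 N).
It fails at once if the ashtray, terminal cap, spanner, case, jar or screwdriver is moved by more than 25 mm (distance of any of ashtray, cap, spanner, case, jar, driver from where it was at the start of the episode above 0.025 m).
It also fails if it takes over 72 s, if anything falls off the work surface, if the arm or the gripper's body presses on something with over 40 N, if the wrist force passes 120 N, or if a joint passes its speed limit or range.

## Working session

There is one attempt and no reset: what is moved stays moved. The work goes in short steps, Python scripts to look and compute and a shell command to move; the robot and the scene stay as the last step left them, time stands still between calls to the robot, and variables do not carry over. Pictures are saved under pics/ and viewed, at most 10 in all, crops included, and the job is handed in when it is done.

```bash
mkdir -p pics
python3 - <<'E'
from plant import r
import cv2,numpy as np
for n in("top","scene"):
    i=r.camera_info(n); print(n,i["intrinsics"],i["k1"],np.round(i["pose"],3).tolist())
    cv2.imwrite(f"pics/{n}0.png",r.camera(n))
s=r.get_state();print(s["time"],s["tool_pos"],s["eef_rot"])
E
```

```text
top [[506.93283552   0.         320.59597002]
 [  0.         506.93283552 228.92236441]
 [  0.           0.           1.        ]] 0.02502638444006074 [[0.054, -0.977, 0.207, 256.711], [-0.999, -0.052, 0.014, 14.302], [-0.003, -0.207, -0.978, 1173.012], [0.0, 0.0, 0.0, 1.0]]
scene [[609.38305667   0.         322.40095955]
 [  0.         609.38305667 239.03323066]
 [  0.           0.           1.        ]] -0.03072194425952894 [[0.79, 0.52, -0.324, 886.416], [0.613, -0.682, 0.4, -473.382], [-0.013, -0.515, -0.857, 1099.905], [0.0, 0.0, 0.0, 1.0]]
0.1 [252.26062956 598.5854372  221.77555308] [[-9.21546598e-01  3.88267515e-01 -4.52255298e-04]
 [ 3.88267756e-01  9.21545523e-01 -1.41398470e-03]
 [-1.32230481e-04 -1.47864894e-03 -9.99998898e-01]]
```

View pics/top0.png

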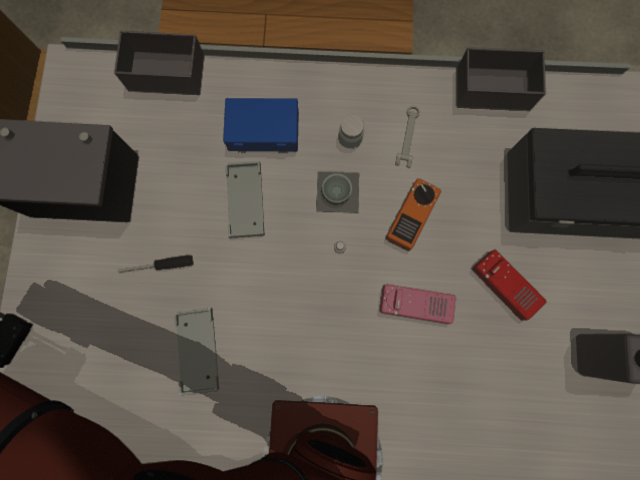

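View pics/scene0.png

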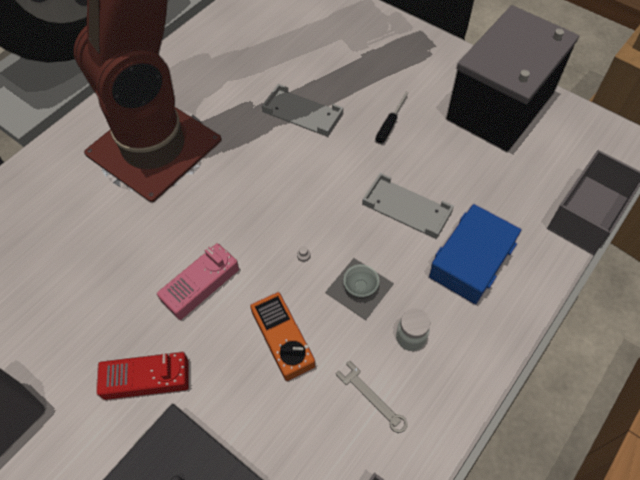

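Top view: the orange charger is at about (414,214) with its dial at (424,194), at the upper end. The right-most cradle is at (246,200), with a decoy at (197,350). The scene view agrees, with the charger at (283,335) and the cradle at (408,206). Next I'll fit silhouettes in both views.

```bash
cat > h.py <<'E'
import cv2,numpy as np
from scipy.optimize import minimize
def proj(P,i):
    T=np.linalg.inv(i["pose"]); p=(np.asarray(P,float)@T[:3,:3].T+T[:3,3]); s=p[:,:2]/p[:,2:]
    s=s*(1+i["k1"]*(s**2).sum(1,keepdims=True)); K=i["intrinsics"]
    return s*[K[0,0],K[1,1]]+[K[0,2],K[1,2]]
def unproj(uv,i,z):
    K=i["intrinsics"]; d=(np.atleast_2d(uv)-[K[0,2],K[1,2]])/[K[0,0],K[1,1]]; s=d.copy()
    for _ in range(9): s=d/(1+i["k1"]*(s**2).sum(1,keepdims=True))
    M=np.asarray(i["pose"]); D=np.c_[s,np.ones(len(s))]@M[:3,:3].T
    return M[:3,3]+D*((z-M[2,3])/D[:,2:])
def box(x,y,a,L,W,z0,z1):
    c,s=np.cos(a),np.sin(a)
    return np.array([[x+c*u-s*v,y+s*u+c*v,z] for z in(z0,z1) for u in(-L/2,L/2) for v in(-W/2,W/2)])
def mask(img,lo,hi,uv):
    m=cv2.morphologyEx(cv2.inRange(cv2.cvtColor(img,cv2.COLOR_BGR2HSV),lo,hi),cv2.MORPH_CLOSE,np.ones((5,5)))
    n,l,st,ct=cv2.connectedComponentsWithStats(m); 
    k=1+np.argmin(np.hypot(*(ct[1:]-uv).T)+1e4*(st[1:,4]<200))
    return (l==k).astype(np.uint8)
def hullmask(m):
    p=cv2.findNonZero(m); return cv2.convexHull(p).reshape(-1,2)
def fit(views,x0,L,W,z0,z1):
    # views: (hull px, info); 1-IoU of convex silhouettes
    def cost(p):
        c=0
        for h,i in views:
            q=cv2.convexHull(proj(box(p[0],p[1],p[2],L,W,z0,z1),i).astype(np.float32)+0.0)
            a,_=cv2.intersectConvexConvex(q,h.astype(np.float32)); A=cv2.contourArea(q)+cv2.contourArea(h.astype(np.float32))-a
            c+=1-a/A
        return c/len(views)
    b=min((minimize(cost,[x0[0],x0[1],x0[2]+d],method="Nelder-Mead",options=dict(initial_simplex=np.array([[x0[0]+e,x0[1]+f,x0[2]+d+g] for e,f,g in((0,0,0),(15,0,0),(0,15,0),(0,0,.2))]),maxiter=600)) for d in(-.15,0,.15)),key=lambda o:o.fun)
    return b.x,b.fun
E
python3 - <<'E'
from plant import r
from h import *
I={n:r.camera_info(n) for n in("top","scene")}; im={n:cv2.imread(f"pics/{n}0.png") for n in I}
for nm,lo,hi,px,L,W,z1,ends in(("charger",(8,150,90),(17,255,255),{"top":(414,214),"scene":(283,335)},160,64,42,((402,240),(428,186))),
  ("cradle",None,None,{"top":(246,200),"scene":(408,206)},178,82,22,((247,235),(243,165)))):
    V=[]
    for n in I:
        if lo: m=mask(im[n],lo,hi,px[n])
        else:
            b,g,rr=[im[n][...,k].astype(int) for k in range(3)]
            m=((g-rr>3)).astype(np.uint8); m=cv2.morphologyEx(m,cv2.MORPH_CLOSE,np.ones((5,5)))
            c,l,st,ct=cv2.connectedComponentsWithStats(m); k=1+np.argmin(np.hypot(*(ct[1:]-px[n]).T)+1e4*(st[1:,4]<200)); m=(l==k).astype(np.uint8)
        print(nm,n,m.sum(),cv2.boundingRect(m)); V.append((hullmask(m),I[n]))
    e=unproj(ends,I["top"],z1); d=e[1]-e[0]; x0=[*e.mean(0)[:2],np.arctan2(d[1],d[0])]
    print(x0)
    for v in(V,V[:1],V[1:]): print(*fit(v,x0,L,W,0,z1))
for k,p in dict(ash=(337,187),cap=(340,246),jar=(351,130),spU=(412,112),spL=(404,160),case=(261,125)).items(): print(k,unproj(p,I["top"],15)[0].round())
cv2.imwrite("pics/dial0.png",cv2.resize(np.hstack([im["top"][170:255,380:450],im["scene"][310:395,260:330]]),None,fx=5,fy=5,interpolation=3))
E
```

```text
charger top 959 (388, 179, 53, 70)
charger scene 1519 (251, 293, 63, 83)
[np.float64(545.4727468663516), np.float64(-183.95287058580396), np.float64(-0.4143836164380786)]
[ 5.43810276e+02 -1.81174690e+02 -4.65323253e-01] 0.14011364606930743
[ 5.55102161e+02 -1.86877864e+02 -4.64743809e-01] 0.1265264814372189
[ 5.37706041e+02 -1.78349671e+02 -4.70522755e-01] 0.14500081740624748
cradle top 3860 (223, 98, 75, 54)
cradle scene 5134 (429, 204, 92, 100)
[np.float64(561.4676269545929), np.float64(211.96379159637792), np.float64(0.13904985031663847)]
[ 5.61467627e+02  2.11963792e+02 -1.09501497e-02] 1.0
[ 5.61467627e+02  2.11963792e+02 -1.09501497e-02] 1.0
[ 5.61467627e+02  2.11963792e+02 -1.09501497e-02] 1.0
ash [606.  -3.  15.]
cap [464. -16.  15.]
jar [751. -30.  15.]
spU [ 806. -177.   15.]
spL [ 681. -160.   15.]
case [753. 190.  15.]
```

View pics/dial0.png

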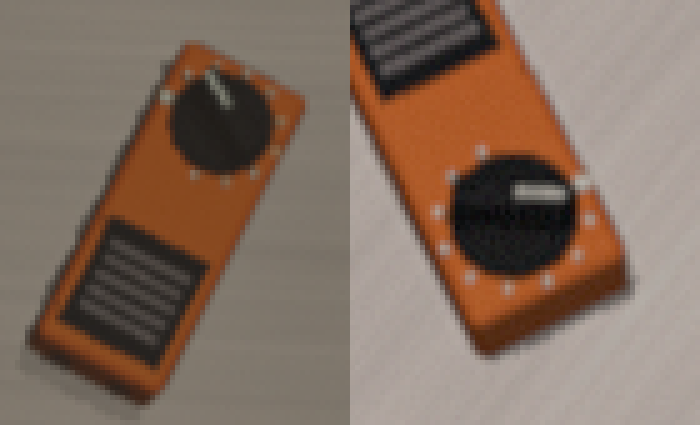

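The dial pointer is about one or two clicks clockwise of the big dot, which is on the charger's +y side at the upper left. The charger's yaw is about −0.465 and the gripper is nearly aligned with it already. I'll go over the cradle for a wrist look, then to the charger.

```bash
python3 -m pendant '[[[0,-20,100,0,0,0],[30,-60,130,0,0,0],[60,-100,150,0,0,0],[90,-140,150,0,0,0],[120,-180,150,0,0,0],[150,-220,150,0,0,0],[180,-260,150,0,0,0],[210,-300,150,0,0,0],[240,-340,150,0,0,0],[270,-370,150,0,0,0],[290,-390,150,0,0,0],[290,-390,150,0,0,0],[290,-390,150,0,0,0],[290,-390,150,0,0,0],[290,-390,150,0,0,0],[290,-390,150,0,0,0]]]'
python3 - <<'E'
from plant import r
from h import *
i=r.camera_info("wrist"); im=r.camera("wrist"); cv2.imwrite("pics/w1.png",im); np.savez("pics/w1.npz",**i)
s=r.get_state(); print(s["time"],s["tool_pos"],s["eef_rot"].round(3) if hasattr(s["eef_rot"],"round") else s["eef_rot"],i["pose"].round(3),i["k1"],i["intrinsics"])
E
```

```text
time: 1.7
tool_pos: [541.5, 210.6, 372.5]
eef_rot: [[-0.923, 0.386, -0.0], [0.386, 0.923, 0.0], [0.0, 0.0, -1.0]]
force: [0.2, -0.4, 0.3]
gripper_width: 86.7
grasp_force: 0.0
1.75 [541.68088073 210.30153627 372.57766411] [[-0.922  0.386 -0.   ]
 [ 0.386  0.922  0.   ]
 [ 0.     0.    -1.   ]] [[ 3.87000e-01  8.80000e-01  2.75000e-01  4.66398e+02]
 [ 9.22000e-01 -3.69000e-01 -1.15000e-01  2.42598e+02]
 [ 0.00000e+00  2.98000e-01 -9.55000e-01  5.34547e+02]
 [ 0.00000e+00  0.00000e+00  0.00000e+00  1.00000e+00]] -0.06079443528800493 [[378.82451033   0.         317.19323044]
 [  0.         378.82451033 235.64583062]
 [  0.           0.           1.        ]]
```

View pics/w1.png

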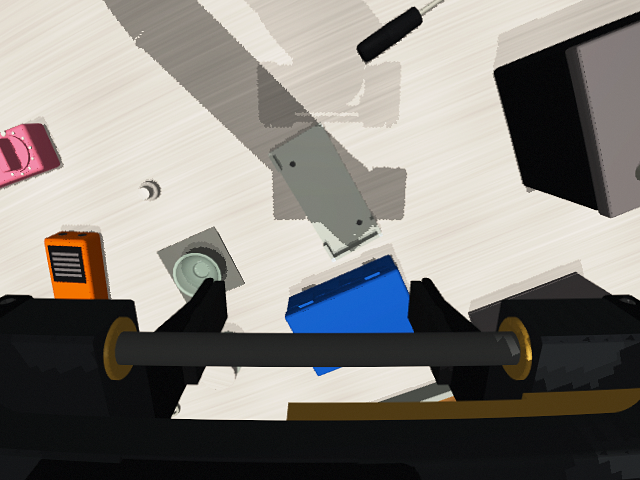

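The wrist view shows the cradle with outer corners near (271,150), (320,124), (380,234) and (332,257). The charger is at the left edge (75,265). I'll refine by aligning model edges in all views.

```bash
cat >> h.py <<'E'
def seg(a,b,n=40): return a+(b-a)*np.linspace(0,1,n)[:,None]
def place(P,p):
    c,s=np.cos(p[2]),np.sin(p[2]); P=np.asarray(P,float)
    return np.c_[p[0]+c*P[:,0]-s*P[:,1],p[1]+s*P[:,0]+c*P[:,1],P[:,2]]
def rect(L,W,z):
    c=np.array([[L,W,z*2],[-L,W,z*2],[-L,-W,z*2],[L,-W,z*2]])/2.; return np.vstack([seg(c[k],c[(k+1)%4]) for k in range(4)])
CH=[rect(160,64,42),rect(154,58,42)]
CR=[np.vstack([seg(np.array([sx*89,-41,22.]),np.array([sx*89,41,22.])) for sx in(-1,1)]+[seg(np.array([-61,sy*41,6.]),np.array([61,sy*41,6.])) for sy in(-1,1)]+[seg(np.array([sx*89,sy*41,22.]),np.array([sx*61,sy*41,22.]),15) for sx in(-1,1) for sy in(-1,1)])]
def edgefit(img,i,model,p0,sig=(3,1.2)):
    p=np.array(p0,float); P=np.vstack(model)
    for s in sig:
        G=np.zeros(img.shape[:2],np.float32)
        b=cv2.GaussianBlur(img,(0,0),s).astype(np.float32)
        for k in range(3): G=np.maximum(G,np.hypot(cv2.Sobel(b[...,k],5,1,0),cv2.Sobel(b[...,k],5,0,1)))
        G=np.minimum(G,np.percentile(G,97))
        def cost(q):
            u=proj(place(P,q),i).astype(np.float32)
            return -float(cv2.remap(G,u[:,0:1].copy(),u[:,1:2].copy(),cv2.INTER_LINEAR).mean())
        d=4*s
        p=minimize(cost,p,method="Nelder-Mead",options=dict(initial_simplex=p+np.array([[-d/2,-d/2,-.03],[d,0,0],[0,d,0],[0,0,.06]]))).x
    return p,cost(p)
E
python3 - <<'E'
from plant import r
from h import *
I={n:r.camera_info(n) for n in("top","scene")}; im={n:cv2.imread(f"pics/{n}0.png") for n in I}
I["w"]=dict(np.load("pics/w1.npz")); im["w"]=cv2.imread("pics/w1.png")
C=unproj([(271,150),(320,124),(380,234),(332,257)],I["w"],22);print(C.round(1).tolist(),C.mean(0))
d=C[2]+C[3]-C[0]-C[1]; a=np.arctan2(d[1],d[0]);print(a,np.linalg.norm(d)/2,np.linalg.norm(C[0]-C[1]))
for nm,m,p0,vs in(("cr",CR,[*C.mean(0)[:2],a],("top","scene","w")),("ch",CH,[548,-183,-.465],("top","scene"))):
    for n in vs:
        p,c=edgefit(im[n],I[n],m,p0); print(nm,n,p.round(3),round(c,1))
        for q in proj(place(m[0],p),I[n]): cv2.circle(im[n],tuple(int(v) for v in q.round()),0,(255,0,255),-1)
A=cv2.resize(im["top"][150:260,220:450],(800,383),interpolation=0)
B=np.hstack([cv2.resize(im["w"][110:270,250:400],(225,217)),cv2.resize(im["scene"][170:250,350:460],(287,217)),cv2.resize(im["scene"][285:385,240:330],(288,217))])
cv2.imwrite("pics/ov1.png",np.vstack([A,B]))
E
```

```text
[[480.2, 170.3, 22.0], [474.6, 243.2, 22.0], [646.1, 263.9, 22.0], [651.9, 188.0, 22.0]] [563.21993649 216.34553462  22.        ]
0.11158149768270352 172.66160911436526 73.08501790799924
cr top [5.60932e+02 2.12441e+02 1.31000e-01] -73.3
cr scene [5.70968e+02 2.10732e+02 1.31000e-01] -114.2
cr w [5.61046e+02 2.16007e+02 1.36000e-01] -102.1
ch top [ 5.38666e+02 -1.76863e+02 -4.62000e-01] -107.0
ch scene [ 5.57950e+02 -1.90725e+02 -4.20000e-01] -141.4
```

View pics/ov1.png

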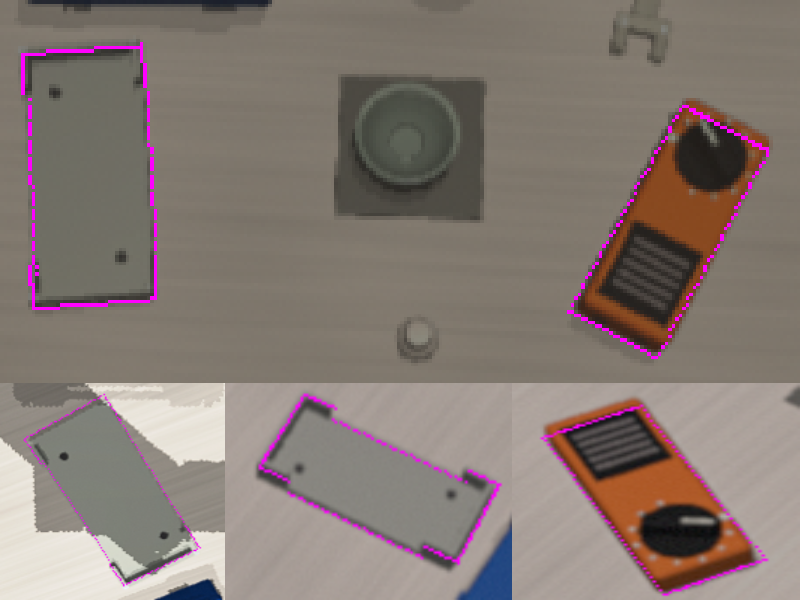

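The cradle fits well at about (561,213) with yaw 0.13. The charger fit slid a little along x, and its centre is nearer (548,−182). Moving over it for a closer wrist look.

```bash
python3 -m pendant '[[[0,-50,0,0,0,-0.06],[0,-100,0,0,0,-0.06],[0,-150,0,0,0,-0.06],[0,-200,0,0,0,-0.06],[0,-250,-20,0,0,-0.06],[0,-295,-40,0,0,-0.06],[0,-340,-60,0,0,-0.06],[6,-375,-90,0,0,-0.06],[6,-392,-120,0,0,-0.06],[6,-392,-120,0,0,-0.06],[6,-392,-120,0,0,-0.06],[6,-392,-120,0,0,-0.06],[6,-392,-120,0,0,-0.06]]]'
python3 - <<'E'
from plant import r
from h import *
i=r.camera_info("wrist"); im=r.camera("wrist"); cv2.imwrite("pics/w2.png",im); np.savez("pics/w2.npz",**i)
p,c=edgefit(im,i,[rect(160,64,42)],[548,-182,-.465]); print(p,c)
for q in proj(place(rect(160,64,42),p),i): cv2.circle(im,tuple(int(v) for v in q.round()),0,(255,0,255),-1)
cv2.imwrite("pics/w2o.png",im)
E
```

```text
time: 3.05
tool_pos: [549.4, -181.7, 254.0]
eef_rot: [[-0.898, 0.441, 0.002], [0.441, 0.898, 0.0], [-0.002, 0.001, -1.0]]
force: [0.9, 0.5, -0.2]
gripper_width: 86.9
grasp_force: 0.0
[ 5.46044328e+02 -1.82654965e+02 -4.39315848e-01] -230.6055908203125
```

View pics/w2o.png

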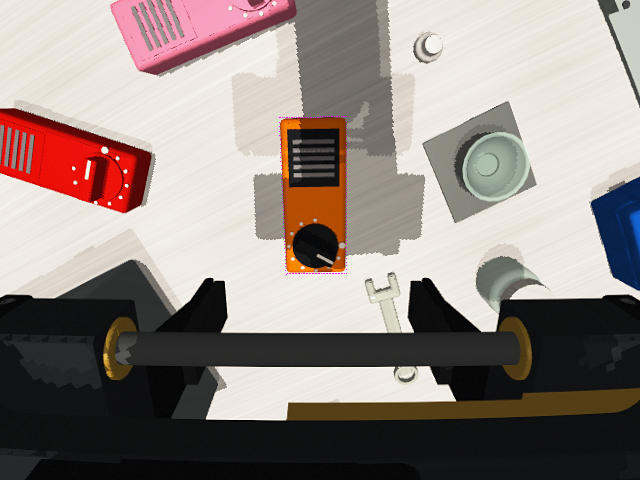

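The wrist view shows the charger centred at (315,195), so its pose is about (547,−182) with yaw −0.455. The dial is at (316,246), pointing roughly 30° clockwise of the big dot at (342,245), which is click 1. Descending to grasp.

```bash
python3 -m pendant '[[[0,-1,-45,0,0,0],[0,-1,-90,0,0,0],[0,-1,-135,0,0,0],[0,-1,-175,0,0,0],[0,-1,-205,0,0,0],[0,-1,-225,0,0,0],[0,-1,-238,0,0,0],[0,-1,-238,0,0,0],[0,-1,-238,0,0,0],[0,-1,-238,0,0,0]]]' && python3 -m pendant '[[[0,0,0,0,0,0],[0,0,0,0,0,0],[0,0,0,0,0,0],[0,0,0,0,0,0],[0,0,0,0,0,0],[0,0,0,0,0,0],[0,0,0,0,0,0],[0,0,0,0,0,0],[0,0,0,0,0,0],[0,0,0,0,0,0]]]' 62
```

```text
time: 4.1
tool_pos: [549.5, -184.2, 16.0]
eef_rot: [[-0.897, 0.443, 0.002], [0.443, 0.897, -0.0], [-0.002, 0.001, -1.0]]
force: [0.1, 0.5, 0.2]
gripper_width: 87.0
grasp_force: 0.0
time: 5.1
tool_pos: [548.4, -184.2, 14.6]
eef_rot: [[-0.897, 0.443, -0.0], [0.443, 0.897, -0.0], [-0.0, -0.0, -1.0]]
force: [-1.7, -0.5, 4.7]
gripper_width: 63.8
grasp_force: 29.9
```

Gripped at 63.8 mm. Lifting and carrying the charger over the cradle.

```bash
python3 -m pendant '[[[0,0,15,0,0,0],[0,0,40,0,0,0],[0,0,75,0,0,0],[0,0,110,0,0,0],[0,30,130,0,0,0],[0,70,130,0,0,0],[2,110,130,0,0,0.1],[4,150,130,0,0,0.2],[6,190,130,0,0,0.3],[8,230,130,0,0,0.4],[10,270,130,0,0,0.5],[12,310,130,0,0,0.59],[12,350,130,0,0,0.59],[12,380,130,0,0,0.59],[12,397,130,0,0,0.59],[12,397,130,0,0,0.59],[12,397,130,0,0,0.59],[12,397,130,0,0,0.59],[12,397,130,0,0,0.59],[12,397,130,0,0,0.59]]]'
python3 - <<'E'
from plant import r
from h import *
s=r.get_state(); t=s["tool_pos"]; print(s["time"],t,s["grasp_force"])
i=r.camera_info("wrist"); im=r.camera("wrist"); cv2.imwrite("pics/w3.png",im); np.savez("pics/w3.npz",**i)
u=t[2]-14.6  # underside height
a=np.arctan2(-s["eef_rot"][1][0],-s["eef_rot"][0][0]); a=np.arctan2(np.sin(a),np.cos(a)); print("yaw",a)
R=rect(160,64,42+u)
p,c=edgefit(im,i,[R],[t[0],t[1],a],(2,1)); print("ch",p,c)
P,C=edgefit(im,i,CR,[561,214,.131],(2,1)); print("cr",P,C)
for M,q0,col in((R,p,(255,0,255)),(CR[0],P,(0,255,0))):
    for q in proj(place(M,q0),i): cv2.circle(im,tuple(int(v) for v in q.round()),0,col,-1)
cv2.imwrite("pics/w3o.png",cv2.resize(im[60:360,120:520],None,fx=2,fy=2))
E
```

```text
time: 7.1
tool_pos: [560.6, 211.9, 144.7]
eef_rot: [[-0.992, -0.129, 0.0], [-0.129, 0.992, -0.0], [-0.0, -0.0, -1.0]]
force: [-0.7, -0.6, -4.5]
gripper_width: 63.9
grasp_force: 29.9
7.1 [560.60298107 211.88627919 144.69173554] 29.905490214005113
yaw 0.12956506503913934
ch [5.68634628e+02 2.14450847e+02 1.43271769e-01] -94.82997131347656
cr [5.64912430e+02 2.25514796e+02 1.45680385e-01] -143.92062377929688
```

View pics/w3o.png

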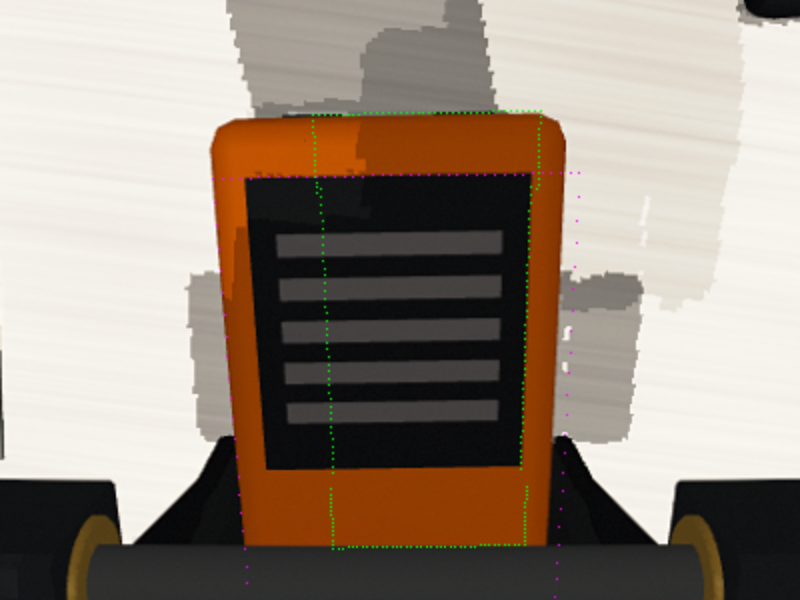

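The held charger hides the cradle, so this fit is useless. I'll step aside both ways to see the cradle free of the charger and average the two readings.

```bash
cat > look.py <<'E'
import sys
from plant import r
from h import *
n=sys.argv[1]; s=r.get_state(); t=np.array(s["tool_pos"])
i=r.camera_info("wrist"); im=r.camera("wrist"); cv2.imwrite(f"pics/{n}.png",im); np.savez(f"pics/{n}.npz",tool=t,rot=s["eef_rot"],**i)
print(s["time"],t.round(1),s["grasp_force"])
for x0 in([561,213,.131],[565,216,.13],[558,210,.13]): print("cr",*edgefit(im,i,CR,x0,(2,1)))
E
python3 -m pendant '[[[10,-40,10,0,0,0],[20,-80,20,0,0,0],[30,-115,20,0,0,0],[30,-130,20,0,0,0],[30,-130,20,0,0,0],[30,-130,20,0,0,0],[30,-130,20,0,0,0],[30,-130,20,0,0,0],[30,-130,20,0,0,0]]]'; python3 look.py w4
python3 -m pendant '[[[0,40,0,0,0,0],[0,85,0,0,0,0],[0,130,0,0,0,0],[0,175,0,0,0,0],[0,220,0,0,0,0],[0,250,0,0,0,0],[0,265,0,0,0,0],[0,265,0,0,0,0],[0,265,0,0,0,0],[0,265,0,0,0,0],[0,265,0,0,0,0]]]'; python3 look.py w5
python3 - <<'E'
from h import *
a=cv2.imread("pics/w4.png")[20:320,300:640];b=cv2.imread("pics/w5.png")[20:320,0:340]
cv2.imwrite("pics/w45.png",cv2.resize(np.hstack([a,b]),None,fx=1.17,fy=1.17))
E
```

```text
time: 8.05
tool_pos: [590.3, 84.0, 164.5]
eef_rot: [[-0.991, -0.132, -0.0], [-0.132, 0.991, 0.0], [0.0, 0.0, -1.0]]
force: [-0.3, -0.3, -5.6]
gripper_width: 63.9
grasp_force: 29.9
8.05 [590.3  84.  164.5] 29.905503764748573
cr [5.61826016e+02 2.14689241e+02 1.30429606e-01] -93.20142364501953
cr [5.59459382e+02 2.11465039e+02 1.67519216e-01] -97.66206359863281
cr [5.61825755e+02 2.14628261e+02 1.29755516e-01] -93.1920166015625
time: 9.2
tool_pos: [591.0, 346.3, 164.8]
eef_rot: [[-0.992, -0.129, 0.0], [-0.129, 0.992, -0.0], [-0.0, -0.0, -1.0]]
force: [-0.5, 0.5, -4.2]
gripper_width: 63.8
grasp_force: 29.9
9.2 [591.  346.3 164.8] 29.905398292466998
cr [5.58856039e+02 2.23806641e+02 1.86458182e-01] -112.50804901123047
cr [5.73352958e+02 2.18930460e+02 1.64524351e-01] -105.55870056152344
cr [5.56433298e+02 2.18238088e+02 2.63976025e-01] -97.95840454101562
```

View pics/w45.png

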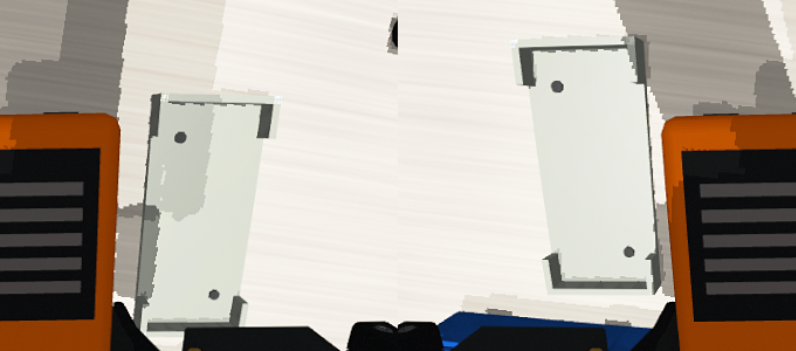

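The left half shows the cradle's holes at (180,137) and (214,294), the right half at (557,87) and (629,252). The plate's edges are clear too. I'll locate holes and plate corners from these views.

Run:
```python
from plant import r
from h import *
D={n:dict(np.load(f"pics/{n}.npz")) for n in("w1","w4","w5")}; D["top"]=r.camera_info("top"); D["scene"]=r.camera_info("scene")
f=lambda x,y,ox,oy:(ox+x/1.17,oy+y/1.17)
H={"w4":[f(180,137,300,20),f(214,294,300,20)],"w5":[f(557-398,87,0,20),f(629-398,252,0,20)],"w1":[(292,163),(360,222)],"top":[(236,176),(255,224)],"scene":[(378,209),(434,213)]}
fn=dict(top="top0",scene="scene0")
for n,h in H.items():
    g=cv2.cvtColor(cv2.imread(f"pics/{fn.get(n,n)}.png"),6).astype(float); q=[]
    for x,y in h:
        x0,y0=int(x)-6,int(y)-6; w=g[y0:y0+13,x0:x0+13]; k=np.clip(np.median(w)-15-w,0,None)
        k=k*(k>.4*k.max()); yy,xx=np.mgrid[:13,:13]; q.append((x0+(xx*k).sum()/k.sum(),y0+(yy*k).sum()/k.sum()))
    P=unproj(q,D[n],6)[:,:2]; d=P[1]-P[0]; print(n,np.round(q,1).tolist(),P.round(1).tolist(),"mid",P.mean(0).round(1),np.linalg.norm(d).round(1),np.arctan2(d[1],d[0]).round(3))
# plate long edges at z=6 -> local v of edges about (561,214,.131)
for n,pts in {"w4":[f(x,y,300,20) for x,y in((137,290),(148,150),(262,160),(243,285))],"w5":[f(x-398,y,0,20) for x,y in((534,110),(548,235),(651,110),(655,235))]}.items():
    P=unproj(pts,D[n],6)[:,:2]-[561,214]; c,s=np.cos(.131),np.sin(.131); print(n,(P@np.array([[c,-s],[s,c]])).round(1).tolist())
# charger near end / sides in hand
for n in("w4","w5"):
    i=D[n];t=i["tool"]; im=cv2.imread(f"pics/{n}.png"); m=cv2.inRange(cv2.cvtColor(im,cv2.COLOR_BGR2HSV),(5,150,60),(20,255,255)); m=cv2.morphologyEx(m,cv2.MORPH_OPEN,np.ones((3,3)))
    a=.1305; rows=[(y,np.flatnonzero(m[y])) for y in(150,200,250)]
    e=[(x[k],y) for y,x in rows for k in(0,-1)]; top=[(x,np.flatnonzero(m[:,x])[0]) for x in(260,317,370)]
    P=unproj(np.array(e+top,float),i,t[2]-14.6+36)[:,:2]-t[:2]; c,s=np.cos(a),np.sin(a); print(n,(P@np.array([[c,-s],[s,c]])).round(1).tolist())
```

```text
w4 [[453.7, 137.1], [482.3, 271.3]] [[508.9, 187.5], [622.8, 242.4]] mid [565.9 215. ] 126.5 0.45
w5 [[136.2, 93.7], [197.3, 235.0]] [[508.7, 187.6], [622.7, 242.5]] mid [565.7 215. ] 126.5 0.449
w1 [[292.1, 163.6], [358.8, 222.1]] [[508.9, 187.3], [622.8, 242.4]] mid [565.9 214.8] 126.6 0.451
top [[235.1, 175.9], [254.2, 223.2]] [[622.9, 243.3], [509.2, 188.2]] mid [566.  215.8] 126.4 -2.69
scene [[374.4, 207.4], [436.1, 210.7]] [[512.9, 168.3], [623.4, 241.7]] mid [568.1 205. ] 132.6 0.586
w4 [[61.4, -41.2], [-45.8, -41.6], [-39.8, 42.9], [57.4, 43.1]]
w5 [[-39.8, -38.3], [51.5, -41.1], [-38.2, 45.3], [51.9, 41.4]]
w4 [[-70.4, -32.9], [-70.4, 30.6], [-51.7, -32.6], [-51.8, 31.1], [-31.6, -32.3], [-31.7, 31.2], [-81.2, -20.4], [-81.5, -0.1], [-82.0, 18.8]]
w5 [[-70.4, -32.6], [-70.3, 30.9], [-51.8, -32.8], [-51.6, 31.3], [-31.7, -32.2], [-31.6, 31.3], [-81.2, -20.1], [-81.5, 0.3], [-81.8, 19.2]]
```

Run:
```python
from h import *
f=lambda x,y,ox,oy:(ox+x/1.17,oy+y/1.17)
c,s=np.cos(.131),np.sin(.131); R=np.array([[c,-s],[s,c]])
for n,ox,sx,cols in(("w4",300,0,(465,480,505)),("w5",0,398,(120,150,180))):
    i=dict(np.load(f"pics/{n}.npz")); g=cv2.cvtColor(cv2.imread(f"pics/{n}.png"),6).astype(float)
    for x in cols:
        p=cv2.blur(g,(7,1))[:,x]; d=np.diff(p); 
        k=[y for y in range(40,310) if abs(d[y])>12]
        print(n,x,[(y,int(d[y]),*[round(float(((unproj((x,y+.5),i,z)[0,:2]-[565.9,215])@R)[0]),1) for z in(6,22)]) for y in k])
```

```text
w4 465 [(105, -17, -85.3, -84.8), (106, -67, -84.6, -84.1), (107, 12, -83.8, -83.3), (108, 61, -83.0, -82.6), (202, 13, -4.8, -8.3), (291, -12, 80.4, 72.7), (292, -17, 81.5, 73.7), (294, -45, 83.5, 75.6), (295, -71, 84.6, 76.6), (298, -20, 87.7, 79.6), (299, -39, 88.8, 80.6), (300, -17, 89.8, 81.6)]
w4 480 [(100, -18, -89.5, -88.7), (106, -52, -84.8, -84.3), (108, 65, -83.2, -82.8), (266, -21, 55.2, 48.7), (267, -57, 56.2, 49.7), (268, -30, 57.2, 50.6), (273, 17, 62.2, 55.3), (274, 41, 63.2, 56.3), (275, 46, 64.2, 57.3), (276, 19, 65.2, 58.2), (291, -16, 80.5, 72.8), (294, -63, 83.6, 75.8), (295, -53, 84.7, 76.7), (298, -27, 87.8, 79.7), (299, -38, 88.9, 80.7)]
w4 505 [(97, -16, -92.2, -91.4), (106, -25, -85.2, -84.7), (107, -90, -84.4, -83.9), (108, 12, -83.6, -83.2), (109, 66, -82.9, -82.4), (110, 35, -82.1, -81.7), (271, -13, 60.3, 53.6), (272, -42, 61.3, 54.5), (273, -27, 62.3, 55.5), (274, -26, 63.3, 56.4), (275, -24, 64.3, 57.4), (278, 16, 67.4, 60.3), (279, 16, 68.4, 61.2), (298, -91, 88.1, 80.0), (299, -86, 89.1, 81.0)]
w5 120 [(59, -127, -86.7, -84.3), (60, -31, -85.9, -83.6
[... 203 characters left out ...]
-82.2), (62, 35, -83.7, -81.5), (63, 27, -82.9, -80.8), (64, 41, -82.2, -80.1), (255, -16, 79.4, 73.4), (259, -59, 83.3, 77.2), (260, -51, 84.3, 78.1), (265, 36, 89.2, 82.8), (266, 91, 90.2, 83.7), (267, 17, 91.2, 84.7), (293, -54, 117.7, 109.8), (294, -106, 118.7, 110.8), (295, -41, 119.8, 111.8)]
w5 180 [(49, -13, -92.7, -90.0), (57, -84, -86.8, -84.4), (58, -76, -86.0, -83.7), (60, 31, -84.6, -82.3), (61, 30, -83.8, -81.6), (62, 87, -83.1, -80.9), (256, -32, 80.3, 74.4), (259, -58, 83.3, 77.1), (260, -57, 84.2, 78.1), (265, 15, 89.1, 82.7), (266, 107, 90.1, 83.7), (267, 21, 91.1, 84.6), (292, -43, 116.5, 108.7), (293, -60, 117.5, 109.7), (296, -37, 120.6, 112.6), (297, -55, 121.7, 113.6)]
```

All views put the cradle centre at (565.9,215.0) with yaw 0.132, and the wall faces agree with the given 168 mm pocket. The charger sits (−1.5,−0.7) mm and +0.016 rad in the hand. Going above the cradle, then down.

```bash
python3 -m pendant '[[[-8,-40,0,0,0,-0.013],[-16,-80,0,0,0,-0.013],[-24,-115,-10,0,0,-0.013],[-24,-130,-40,0,0,-0.013],[-24,-130,-70,0,0,-0.013],[-24,-130,-95,0,0,-0.013],[-24,-130,-110,0,0,-0.013],[-24,-130,-115,0,0,-0.013],[-24,-130,-115,0,0,-0.013],[-24,-130,-115,0,0,-0.013],[-24,-130,-115,0,0,-0.013],[-24,-130,-115,0,0,-0.013]]]'
```

```text
time: 10.45
tool_pos: [567.0, 218.3, 50.5]
eef_rot: [[-0.993, -0.118, 0.001], [-0.118, 0.993, 0.001], [-0.001, 0.001, -1.0]]
force: [0.6, 1.1, -6.1]
gripper_width: 63.7
grasp_force: 29.9
```

```bash
python3 -m pendant '[[[1,-2,0,0,0,0],[1,-2,-10,0,0,0],[1,-2,-10,0,0,0],[1,-2,-10,0,0,0],[1,-2,-10,0,0,0],[1,-2,-10,0,0,0]]]'; python3 -c "
from plant import r
s=r.get_state();print(s['tool_pos'],s['joints'])"
```

```text
time: 11.05
tool_pos: [567.5, 216.0, 39.7]
eef_rot: [[-0.993, -0.118, 0.0], [-0.118, 0.993, 0.0], [-0.0, 0.0, -1.0]]
force: [0.7, 0.2, -4.7]
gripper_width: 63.9
grasp_force: 29.9
[567.50896665 216.02113998  39.66052029] [-0.72769145  0.42031549  0.35961923  1.7810861  -0.17478413  0.97125714
  1.39123383]
```

```bash
python3 -m pendant '[[[0,0,-5,0,0,0],[0,0,-9,0,0,0],[0,0,-13,0,0,0],[0,0,-16,0,0,0],[0,0,-18,0,0,0],[0,0,-19,0,0,0],[0,0,-19,0,0,0],[0,0,-19,0,0,0],[0,0,-19,0,0,0]]]'
```

```text
time: 11.95
tool_pos: [567.6, 215.9, 20.7]
eef_rot: [[-0.993, -0.118, 0.0], [-0.118, 0.993, 0.0], [-0.0, 0.0, -1.0]]
force: [-1.5, 0.3, -2.2]
gripper_width: 64.0
grasp_force: 29.9
```

```bash
python3 -m pendant '[[[0,0,-1,0,0,0],[0,0,-1,0,0,0],[0,0,-1,0,0,0]]]' && python3 -m pendant '[[[0,0,0,0,0,0],[0,0,0,0,0,0],[0,0,0,0,0,0],[0,0,0,0,0,0],[0,0,0,0,0,0],[0,0,0,0,0,0],[0,0,15,0,0,0],[0,0,40,0,0,0],[0,0,80,0,0,0],[0,0,125,0,0,0],[0,0,165,0,0,0],[0,0,185,0,0,0],[0,0,185,0,0,0],[0,0,185,0,0,0],[0,0,185,0,0,0]]]' 80
cat > dial.py <<'E'
import sys
from plant import r
from h import *
n=sys.argv[1]; s=r.get_state(); i=r.camera_info("wrist"); im=r.camera("wrist"); cv2.imwrite(f"pics/{n}.png",im); np.savez(f"pics/{n}.npz",**i)
print(s["time"],s["tool_pos"])
a=.132; c=np.array([565.9,215]); 
p,k=edgefit(im,i,[rect(160,64,48)],[*c,a],(2,1)); print("charger",p,k)
o=im.copy()
D=place([[48,0,73]],[*c,a])
for k in range(10):
    th=np.pi/2-k*np.pi/6; P=place([[48+27*np.cos(th),27*np.sin(th),48]],[*c,a]); u=proj(P,i)[0]; cv2.circle(o,tuple(int(v) for v in u),1,(255,0,255),-1)
u=proj(D,i)[0]; cv2.circle(o,tuple(int(v) for v in u),1,(0,255,0),-1)
for q in proj(place(rect(160,64,48),[*c,a]),i): cv2.circle(o,tuple(int(v) for v in q.round()),0,(255,255,0),-1)
# rectified plan view at bar-top height z=73, 3 px/mm, +charger x up, +y left
g=np.mgrid[-35:35:1/4,-35:35:1/4]; X=-g[0].ravel(); Y=-g[1].ravel()
uv=proj(place(np.c_[48+X,Y,np.full(X.size,73.)],[*c,a]),i).astype(np.float32).reshape(280,280,2)
top=cv2.remap(im,uv,None,1)
w=cv2.inRange(top,(130,130,130),(255,255,255)); yy,xx=np.nonzero(w); x=-(yy/4-35); y=-(xx/4-35); m=np.hypot(x,y)<19
if m.sum()>5:
    print("white px",m.sum(),"angle cw from +y deg",np.degrees(np.arctan2(x[m].mean(),y[m].mean())).round(1),"r",np.hypot(x[m].mean(),y[m].mean()).round(1))
v=[int(t) for t in u]; crop=cv2.resize(o[max(v[1]-110,0):v[1]+60,v[0]-85:v[0]+85],(560,560)); cv2.imwrite(f"pics/{n}o.png",np.hstack([crop,cv2.resize(top,(240,560))[:, :] if 0 else cv2.copyMakeBorder(cv2.resize(top,(240,240)),0,320,0,0,cv2.BORDER_CONSTANT)]))
E
python3 dial.py w6
```

```text
time: 12.25
tool_pos: [567.6, 216.0, 20.7]
eef_rot: [[-0.993, -0.118, 0.0], [-0.118, 0.993, 0.0], [-0.0, 0.0, -1.0]]
force: [-5.6, -2.1, 8.5]
gripper_width: 63.5
grasp_force: 29.9
time: 13.75
tool_pos: [566.7, 215.7, 203.6]
eef_rot: [[-0.993, -0.118, -0.002], [-0.118, 0.993, -0.001], [0.002, -0.001, -1.0]]
force: [-0.5, -0.5, -0.6]
gripper_width: 79.9
grasp_force: 0.0
13.75 [566.73178326 215.72603724 203.60906122]
charger [5.65007728e+02 2.15848599e+02 1.36211642e-01] -192.53102111816406
white px 1163 angle cw from +y deg 65.2 r 11.3
```

View pics/w6o.png

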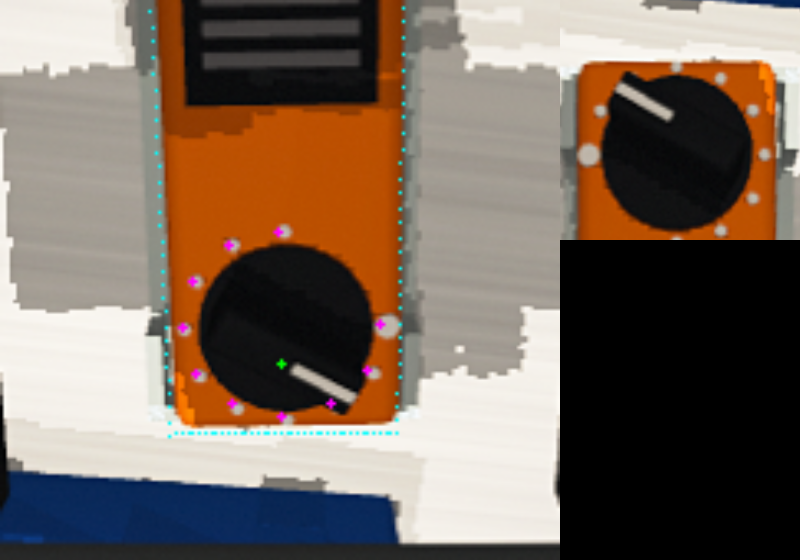

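The charger is home, with model dots and outline on the image dots to within about 1 mm. The pointer line in the rectified view is 30° clockwise of the big dot, so it is at click 1 and needs five more clicks, 2.618 rad clockwise. I'll turn the tool +1.06 and go over the dial axis at (613,222).

```bash
python3 -m pendant '[[[10,1,0,0,0,0.13],[20,2,0,0,0,0.26],[30,4,0,0,0,0.39],[40,6,0,0,0,0.52],[45.5,6,0,0,0,0.65],[45.5,6,0,0,0,0.78],[45.5,6,-20,0,0,0.91],[45.5,6,-50,0,0,1.03],[45.5,6,-80,0,0,1.06],[45.5,6,-100,0,0,1.06],[45.5,6,-100,0,0,1.06],[45.5,6,-100,0,0,1.06],[45.5,6,-100,0,0,1.06],[45.5,6,-100,0,0,1.06]]]' 42; python3 -c "
from plant import r
s=r.get_state();print(s['tool_pos'],s['joints'])"
```

```text
time: 15.2
tool_pos: [613.7, 222.3, 106.0]
eef_rot: [[-0.383, -0.924, 0.002], [-0.924, 0.383, 0.001], [-0.002, -0.001, -1.0]]
force: [0.4, -0.1, 0.2]
gripper_width: 42.0
grasp_force: 0.0
[613.65224573 222.28934438 105.958791  ] [-0.59494449  0.42140497  0.23253193  1.60579553 -0.10477599  1.12450492
  2.41197673]
```

```bash
python3 -m pendant '[[[0,0,-15,0,0,0],[0,0,-30,0,0,0],[0,0,-42,0,0,0],[0,0,-50,0,0,0],[0,0,-50,0,0,0],[0,0,-50,0,0,0],[0,0,-50,0,0,0]]]' && python3 -m pendant '[[[0,0,0,0,0,0],[0,0,0,0,0,0],[0,0,0,0,0,0],[0,0,0,0,0,0],[0,0,0,0,0,0],[0,0,0,0,0,0],[0,0,0,0,0,0],[0,0,0,0,0,0],[0,0,0,0,0,0],[0,0,0,0,0,0]]]' 8
```

```text
time: 15.9
tool_pos: [613.2, 222.1, 55.0]
eef_rot: [[-0.383, -0.924, 0.001], [-0.924, 0.383, 0.0], [-0.0, -0.001, -1.0]]
force: [-0.0, 0.1, -0.7]
gripper_width: 42.2
grasp_force: 0.0
time: 16.9
tool_pos: [612.8, 222.0, 54.6]
eef_rot: [[-0.383, -0.924, -0.0], [-0.924, 0.383, 0.0], [0.0, 0.0, -1.0]]
force: [-1.5, -0.1, 1.7]
gripper_width: 12.9
grasp_force: 30.0
```

Bar gripped at 12.9 mm. Turning clockwise 2.62 rad.

```bash
python3 -m pendant '[[[0,0,0,0,0,-0.1],[0,0,0,0,0,-0.2],[0,0,0,0,0,-0.3],[0,0,0,0,0,-0.4],[0,0,0,0,0,-0.5],[0,0,0,0,0,-0.6],[0,0,0,0,0,-0.7],[0,0,0,0,0,-0.8],[0,0,0,0,0,-0.9],[0,0,0,0,0,-1.0],[0,0,0,0,0,-1.1],[0,0,0,0,0,-1.2],[0,0,0,0,0,-1.31],[0,0,0,0,0,-1.31],[0,0,0,0,0,-1.31],[0,0,0,0,0,-1.31]]]' && python3 -m pendant '[[[0,0,0,0,0,-0.1],[0,0,0,0,0,-0.2],[0,0,0,0,0,-0.3],[0,0,0,0,0,-0.4],[0,0,0,0,0,-0.5],[0,0,0,0,0,-0.6],[0,0,0,0,0,-0.7],[0,0,0,0,0,-0.8],[0,0,0,0,0,-0.9],[0,0,0,0,0,-1.0],[0,0,0,0,0,-1.1],[0,0,0,0,0,-1.2],[0,0,0,0,0,-1.31],[0,0,0,0,0,-1.31],[0,0,0,0,0,-1.31],[0,0,0,0,0,-1.31],[0,0,0,0,0,-1.31],[0,0,0,0,0,-1.31]]]'
```

```text
time: 18.5
tool_pos: [612.9, 222.0, 54.6]
eef_rot: [[-0.992, 0.129, 0.0], [0.129, 0.992, 0.0], [-0.0, 0.0, -1.0]]
force: [-0.7, -0.6, 1.4]
gripper_width: 12.8
grasp_force: 30.0
time: 20.3
tool_pos: [613.0, 221.8, 54.6]
eef_rot: [[-0.13, 0.992, 0.0], [0.992, 0.13, 0.0], [0.0, 0.0, -1.0]]
force: [-1.2, -1.6, 2.8]
gripper_width: 12.5
grasp_force: 30.0
```

```bash
python3 -m pendant '[[[0,0,0,0,0,0],[0,0,0,0,0,0],[0,0,0,0,0,0],[0,0,0,0,0,0],[0,0,0,0,0,0],[0,0,20,0,0,0],[0,0,60,0,0,0],[0,0,105,0,0,0],[0,0,140,0,0,0],[0,0,150,0,0,0]]]' 42 && python3 -m pendant '[[[-10,0,0,0,0,0.13],[-20,-2,0,0,0,0.26],[-30,-4,0,0,0,0.39],[-40,-6,0,0,0,0.52],[-46,-6,0,0,0,0.65],[-46,-6,0,0,0,0.78],[-46,-6,0,0,0,0.91],[-46,-6,0,0,0,1.04],[-46,-6,0,0,0,1.17],[-46,-6,0,0,0,1.3],[-46,-6,0,0,0,1.43],[-46,-6,0,0,0,1.56],[-46,-6,0,0,0,1.56],[-46,-6,0,0,0,1.56],[-46,-6,0,0,0,1.56],[-46,-6,0,0,0,1.56]]]' 80; python3 dial.py w7
```

```text
time: 21.3
tool_pos: [614.7, 222.1, 209.0]
eef_rot: [[-0.128, 0.992, 0.005], [0.992, 0.128, 0.003], [0.002, 0.005, -1.0]]
force: [0.5, 0.4, -0.4]
gripper_width: 41.7
grasp_force: 0.0
time: 22.9
tool_pos: [566.8, 216.0, 204.4]
eef_rot: [[-0.993, -0.116, -0.0], [-0.116, 0.993, -0.0], [0.0, -0.0, -1.0]]
force: [0.1, 0.9, 0.2]
gripper_width: 79.7
grasp_force: 0.0
22.9 [566.84572051 215.98623329 204.40934271]
charger [5.65278591e+02 2.15784053e+02 1.28815982e-01] -195.73448181152344
white px 1215 angle cw from +y deg 130.7 r 9.1
```

View pics/w7o.png

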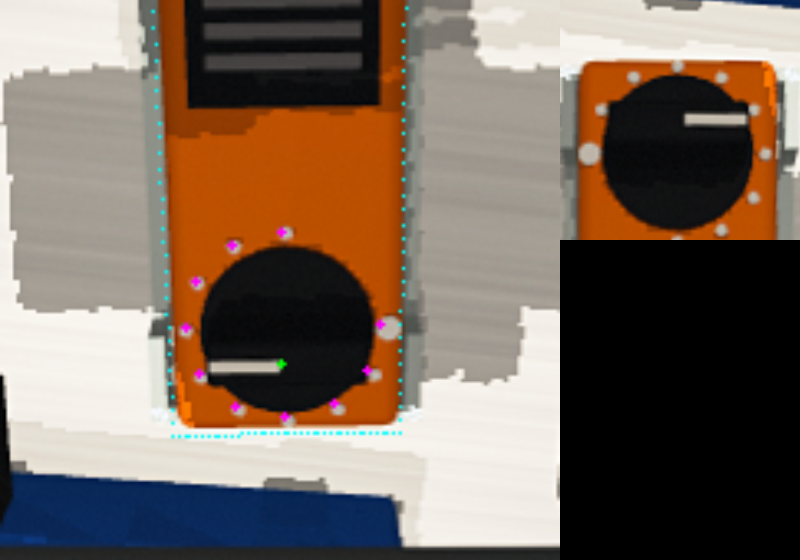

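The pointer line now runs from (684,119) to (746,119) in the rectified view. That is 180° from the big dot, so it stands at the sixth click. The charger is still home at (565.3,215.8) with yaw 0.129, and the robot is clear, so I'm handing in.

```bash
python3 -c "
from plant import r
print(r.job_done())"
```

```text
the job is handed in; nothing more can be done
None
```

The charger is home in the right-hand zinc cradle, its dial rests at the sixth click by the last wrist picture, and the job was handed in at about 23 s; no verdict was returned.

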